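# Clear the tools off the printing screen and hold it open

### The arm

A 6-joint arm with a two-finger parallel gripper is mounted at the origin on the work surface. World frame = base frame: x ahead of the robot, y to its left, z up, the work surface at z = 0. Lengths are in m, angles in degrees, forces in N, time in s.
With the tool pointing down it reaches from about 0.375 to 0.9 m from the base axis. Payload 3.1 kg.
Tool frame: the origin (TCP) lies midway between the tips of the shut fingers; the grasp point (between the pads) lies 19 mm behind it; z points along the fingers, y is the line along which they close (so a half turn about z gives the same grasp; the last joint's range is limited). The gripper opens to 87 mm and grips with 3 to 60 N. Pads are 19 mm wide; open, the fingers measure 117 mm over their backs; the gripper's body (75 mm by 190 mm) begins 51 mm behind the grasp point.
Start: joints at [61.965, 30.224, 82.088, -0, 67.689, -10.227], TCP at [0.191, 0.595, 0.223] pointing down, gripper open.
Joint ranges: [-176.69, 176.69], [-43.24, 126.21], [12.49, 139.97], [-82, 262], [0, 151.66], [-163.58, 163.58]. Speed limits (degrees/s): [159.86, 159.86, 180, 180, 180, 180].

### API

Orientations are given as a 3x3 rotation matrix whose columns are the frame's x, y, z axes.
In Python, from rig import read_state, optics, bot gives the robot as it stands. The module is installed in compiled form; this text tells all that it offers.
- The arm moves only by the tool send_rows, never from a script. Its argument "commands" is a list of rows, each a list of 7 numbers: the turn, a rotation vector about the tool's x, y, z in units of 5 degrees (1.0 is 5 degrees), then the shift along the tool's x, y, z in units of 30 mm (1.0 is 30 mm), then the opening, from 0 (shut) to 1 (fully open). In form: [[rx, ry, rz, tx, ty, tz, gripper], ...]. A call has 1 to 20 rows; each row is the pose to reach, as a shift and turn from the pose commanded when the call began, along the tool's axes at that moment; what a row does not reach only later rows make up. A row lasts 1/12 s, in which the tool goes at most 41.7 mm and 7.16 degrees, less where a joint would pass 70% of its speed; a pose out of reach is approached as far as the arm can. A call with a gripper value outside its range is refused whole. The fingers move at their own pace and stop on an object; the grip force is fixed at half the most. Time passes only in rows, so rows that repeat a pose let the fingers close. It gives the time, the measured TCP pose, the force, the opening and the grip force at its end, in the units of the state.
- read_state(): the state, without advancing time (a new reading comes with each control period).
- optics.capture(name): name is "scene" or "top" or "wrist"; returns a dict with "image" (480x640x3 uint8, blue, green, red), "intrinsics" (3x3 intrinsics, pixels), "extrinsics" (4x4, takes a point from world to camera coordinates); the wrist camera has in their place "T_tool_cam" (4x4, takes a point from camera to tool coordinates, whose origin is the TCP and whose axes are the flange's). Camera axes: x right, y down, z forward; pixel columns grow to the right and rows downward; lengths in m; the calibration is good to about 2 mm. The wrist camera is an equidistant fisheye: a pixel r from the principal point sees the ray r / f radians off the axis. A picture is of the moment at which its call begins: read the wrist's pose just before it. There is no depth.
- bot.hand_in(): hands the job in; it is judged then, once.
The state is a dict: "time_s": time; "joint_positions": joint angles; "qvel": joint speeds; "tau": joint torques, N m; "position": TCP position; "tcp_rot": TCP orientation; "force": force on the tool from outside, world axes, zero at the start; "moment": the same for the moment, N m; "opening": opening from 0.0 (shut) to 1.0 (fully open); "grasp_force": force on a finger pad.
Only numpy, scipy, OpenCV 4.12 (cv2) and the standard library are available. Lean on these libraries where they do the work, as an engineer would, in place of code of your own. Each camera call takes 0.05 s, during which the arm holds its last target. There are 200 camera calls.

### The job

Clear the ink spatula and the brush off the hinged printing screen and lay each flat in the compartment of the wooden tool tray that is shaped for it, then lift the screen by its front handle to 40 degrees and keep holding it there so that the print beneath can be checked. The screen falls shut if let go, so finish while still holding it steady; do not lift it before both tools are in the tray, and leave everything else on the bench where it is.

Things in the scene. Friction and masses are not known exactly. Their poses are not given: they have to be found in the camera images.
- board: white base board of the printing screen, fixed to the bench, 300 x 390 x 18 mm; origin on the bench under the middle of the screen; its x axis points away from the handle towards the hinge, z up. A squeegee 110 mm high stands in a fixed holder just behind the hinge
- screen (a joint): hinge of the printing screen, in rad: 0 = lying closed on the board, grows as the front edge rises (40 degrees = 0.698), stop at 1.35. It has no stay: it falls shut from any angle. The screen is an aluminium frame 280 (board's x) x 370 (y) x 20 mm, bars 25 mm wide, with a firm yellowish mesh whose upper face is 14 mm below the frame's top and 26 mm above the bench; 0.5 to 0.9 kg
- screen_hinge (a point): middle of the hinge axis, at the rear lower edge of the frame, 20 mm above the bench; the axis runs along the board's y. The point turns with the screen
- screen_handle (a point): middle of the screen's handle: a round steel bar 12 mm thick, 110 mm long, parallel to the hinge, 40 mm in front of the frame (34 mm clear between them), 320 mm from the hinge axis along the screen and 28 mm above its underside, hence 48 mm above the bench when closed; it can turn between the fingers. The point turns with the screen
- spatula: ink spatula lying on the mesh: 235 mm long, flat wooden handle 115 x 20 x 18 mm, thin steel blade 95 x 24 x 3 mm; origin at the middle of its length on the underside, x from handle to blade, z up; the handle spans x = -117 to -2 mm; balances at about x = -18 mm; about 80 g
- brush: flat brush lying on the mesh: 200 mm long, round wooden handle 20 mm thick, metal ferrule 42 mm wide, grey bristles 39 mm wide; origin at the middle of its length on the underside, x from handle to bristles, z up; the handle spans x = -100 to -5 mm; about 80 g
- tray: wooden tool tray, fixed to the bench, 275 (x) x 165 (y) x 18 mm; origin under its centre; its two compartments run along its x, with a floor 4 mm thick and walls 14 mm above it; a trough 90 mm wide without walls crosses the middle for the fingers
- slot_long (a point): middle of the floor of the long narrow compartment for the spatula, 252 x 36 mm, 14 mm deep; its x axis is the compartment's length; either end may take the blade
- slot_short (a point): middle of the floor of the short wide compartment for the brush, 214 x 56 mm, 14 mm deep; its x axis is the compartment's length; either end may take the bristles; 85 mm beside the other compartment
- ink_pot: bystander: open clear cup, 68 mm wide, 50 mm high, near a front corner of the board; origin under its centre
- tape_roll: bystander: roll of brown tape, 90 mm wide, 24 mm high, in front of the tray; origin under its centre
- ink_jar: bystander: white jar, 56 mm wide, 75 mm high, near the other front corner of the board; origin under its centre
- eraser: bystander: dark eraser 50 x 22 x 13 mm in front of the tray; origin under its centre
- mug: bystander: white mug 76 mm wide, 90 mm high, at the left side; origin under its centre
- ink_tub: bystander: grey tub 90 mm wide, 90 mm high, at the right side; origin under its centre

How it is judged (in metres and radians):
On the way, in this order (a step that is already met when the one before it is completed fails the run):
1. spatula and brush lie flat in their own compartments, let go, the screen still closed (x of spatula in the frame of slot_long between -0.02 and 0.02 m and y of spatula in the frame of slot_long between -0.014 and 0.014 m and z of spatula in the frame of slot_long below 0.008 m and angle between each of spatula, brush's own z axis and vertical below 0.12 rad and angle between the x axis of spatula and the x axis of slot_long, either way round below 0.15 rad and x of brush in the frame of slot_short between -0.02 and 0.02 m and y of brush in the frame of slot_short between -0.014 and 0.014 m and z of brush in the frame of slot_short below 0.008 m and angle between the x axis of brush and the x axis of slot_short, either way round below 0.15 rad and linear speed of each of spatula, brush below 0.02 m/s and contact force between the fingers and spatula below 0.1 N and contact force between the fingers and brush below 0.1 N and value of joint screen below 0.1 rad), for 0.2 s.
2. the screen is held by the fingers at 40 degrees (value of joint screen between 0.611 and 0.785 rad and contact force between the fingers and screen above 1 N and velocity of joint screen between -0.05 and 0.05 rad/s), for 0.2 s.
At the end, for the whole second after the job is handed in: Fingers hold the screen (over 1 N) at 40 +- 5 degrees, at rest. Spatula in the long, brush in the short compartment: flat (0.12 rad), lengthwise (0.15 rad), middle within 20 mm along and 14 mm across, underside within 8 mm of the floor, released, still (all of step 2 and x of spatula in the frame of slot_long between -0.02 and 0.02 m and y of spatula in the frame of slot_long between -0.014 and 0.014 m and z of spatula in the frame of slot_long below 0.008 m and angle between each of spatula, brush's own z axis and vertical below 0.12 rad and angle between the x axis of spatula and the x axis of slot_long, either way round below 0.15 rad and x of brush in the frame of slot_short between -0.02 and 0.02 m and y of brush in the frame of slot_short between -0.014 and 0.014 m and z of brush in the frame of slot_short below 0.008 m and angle between the x axis of brush and the x axis of slot_short, either way round below 0.15 rad and linear speed of each of spatula, brush below 0.02 m/s and contact force between the fingers and spatula below 0.1 N and contact force between the fingers and brush below 0.1 N); the arm keeps its last pose, push and grip.
It fails at once if the screen was lifted before both tools were in the tray (value of joint screen above 0.15 rad and not (x of spatula in the frame of slot_long between -0.02 and 0.02 m and y of spatula in the frame of slot_long between -0.014 and 0.014 m and z of spatula in the frame of slot_long below 0.008 m and angle between each of spatula, brush's own z axis and vertical below 0.12 rad and angle between the x axis of spatula and the x axis of slot_long, either way round below 0.15 rad and x of brush in the frame of slot_short between -0.02 and 0.02 m and y of brush in the frame of slot_short between -0.014 and 0.014 m and z of brush in the frame of slot_short below 0.008 m and angle between the x axis of brush and the x axis of slot_short, either way round below 0.15 rad)).
It fails at once if something else on the bench was moved by over 40 mm (distance of any of ink_pot, tape_roll, ink_jar, eraser, mug, ink_tub from where it was at the start of the episode above 0.04 m).
It also fails if it takes over 67 s, if anything falls off the work surface, if the arm or the gripper's body presses on something with over 40 N, if the wrist force passes 120 N, or if a joint passes its speed limit or range.

## Working session

There is one attempt and no reset: what is moved stays moved. The work goes in short steps, Python scripts to look and compute and a tool call to move; the robot and the scene stay as the last step left them, time stands still between calls to the robot, and variables do not carry over. Pictures are saved under pics/ and viewed, at most 10 in all, crops included, and the job is handed in when it is done.

Besides the shell and the picture viewer there is one more tool, called after "Emit:" as name(argument=value, ...) on one line, values as JSON. send_rows: Moves the arm, as the interface text tells. Its arguments: {"type":"object","properties":{"commands":{"type":"array","items":{"type":"array","items":{"type":"number"}}}},"required":["commands"]}

```bash
mkdir -p pics; python3 - <<'E'
from rig import read_state, optics, bot
import cv2, numpy as np
s=read_state(); print(s)
for n in("scene","top","wrist"):
    d=optics.capture(n); cv2.imwrite(f"pics/{n}0.png",d["image"])
    np.savez(f"{n}0.npz",**d)
    print(n,{k:np.round(v,4).tolist() for k,v in d.items() if k!="image"})
E
```

```text
{'time_s': 0.0, 'joint_positions': array([ 6.19670272e+01,  3.02774099e+01,  8.21575924e+01,  2.62748747e-04,
        6.76910581e+01, -1.02274316e+01]), 'qvel': array([-0.01012454,  0.02886835, -0.03455439, -0.04786934, -0.06196533,
       -0.0222002 ]), 'tau': array([ 6.67779568e-04, -4.40044713e+01, -1.76595962e+01,  6.33548666e-02,
        5.80525026e-02, -1.47984233e-04]), 'position': array([0.19072961, 0.59439598, 0.22158165]), 'tcp_rot': array([[-9.52099085e-01,  3.05787925e-01, -1.03777902e-03],
       [ 3.05789431e-01,  9.52097190e-01, -1.94004454e-03],
       [ 3.94824292e-04, -2.16445649e-03, -9.99997580e-01]]), 'force': array([ 0.17978938, -0.78806557, -0.68232058]), 'moment': array([-0.0046361 , -0.0167788 ,  0.06832341]), 'grasp_force': 0.0, 'opening': 0.9982057932866961}
scene {'intrinsics': [[443.9649, 0.0, 312.6631], [0.0, 443.9649, 237.462], [0.0, 0.0, 1.0]], 'extrinsics': [[-0.744, 0.6681, 0.0124, 0.4283], [0.4364, 0.4998, -0.7482, -0.1767], [-0.506, -0.5512, -0.6634, 1.5664], [0.0, 0.0, 0.0, 1.0]]}
top {'intrinsics': [[614.5518, 0.0, 330.5163], [0.0, 614.5518, 241.6383], [0.0, 0.0, 1.0]], 'extrinsics': [[0.0044, -1.0, 0.004, 0.003], [-0.9963, -0.0048, -0.0862, 0.5659], [0.0863, -0.0036, -0.9963, 1.7408], [0.0, 0.0, 0.0, 1.0]]}
wrist {'intrinsics': [[371.6483, 0.0, 322.4033], [0.0, 371.6483, 240.8641], [0.0, 0.0, 1.0]], 'T_tool_cam': [[-0.0004, -0.9574, -0.2886, 0.0786], [1.0, -0.0, -0.0011, -0.0012], [0.0011, -0.2886, 0.9574, -0.1621], [0.0, 0.0, 0.0, 1.0]]}
```

View pics/top0.png

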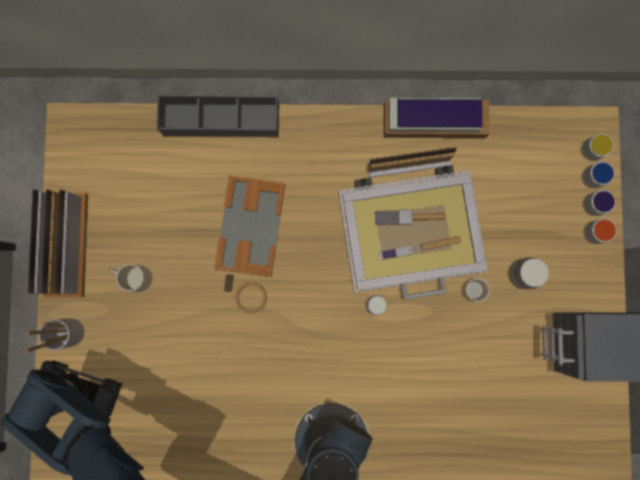

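View pics/scene0.png

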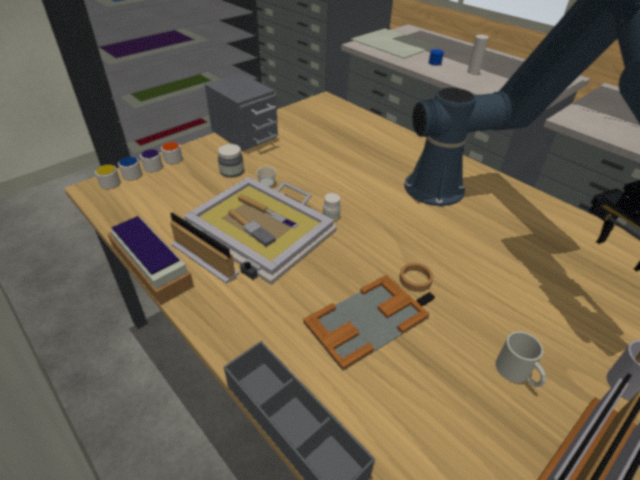

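The top view shows the tray around (250,227) and the screen around (413,232). The brush (bristles at 385,217) and the spatula (dark blade end at 388,254) lie on the mesh, and the handle is at (424,292). Next I'll look at an enlarged crop.

```bash
python3 - <<'E'
import cv2
a=cv2.imread("pics/top0.png"); 
cv2.imwrite("pics/topc.png",cv2.resize(a[160:310,205:505],(800,400),interpolation=cv2.INTER_CUBIC))
b=cv2.imread("pics/scene0.png")
cv2.imwrite("pics/scenec.png",cv2.resize(b[160:370,170:450],(800,600),interpolation=cv2.INTER_CUBIC))
E
```

```text
(no output)
```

View pics/topc.png

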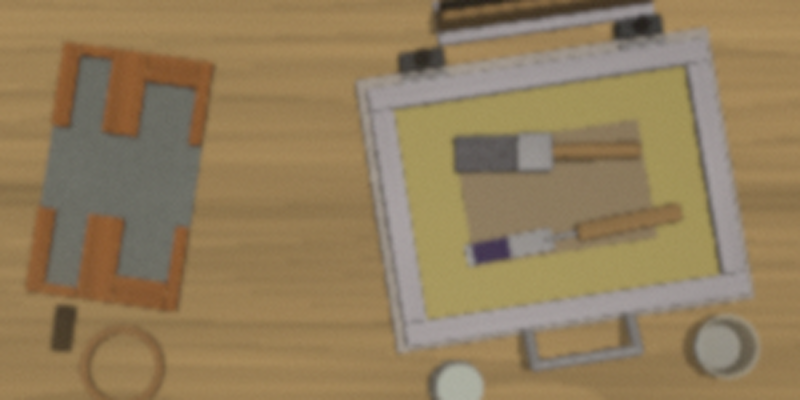

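View pics/scenec.png

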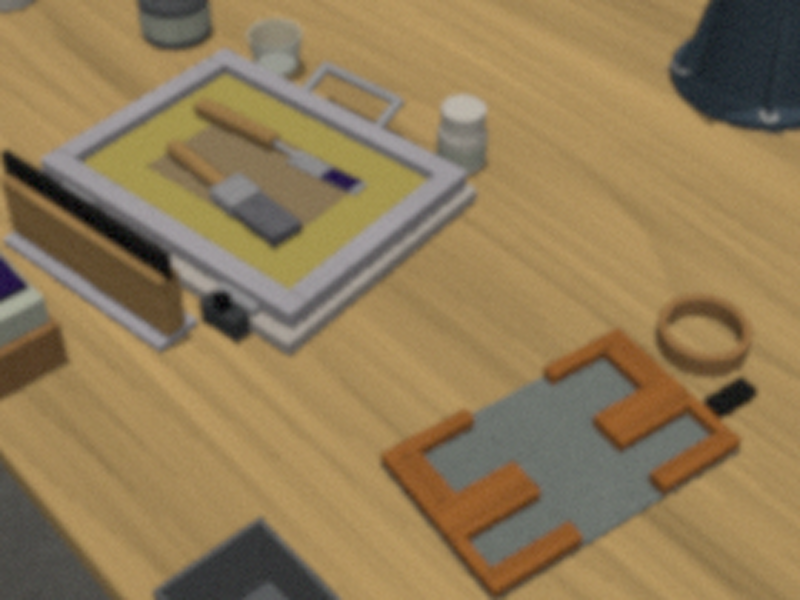

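The crops show the narrow compartment on the left (floor ends at crop 95,58 and 62,285) and the wide one on the right. The spatula runs from (682,212) to (467,255), the brush from (640,150) to (455,155), and the handle bar from (533,365) to (640,350). I'll triangulate these.

```bash
cat > h.py <<'E'
import numpy as np, cv2
from rig import read_state, optics, bot
def P(n):
    d=np.load(f"{n}0.npz"); return d["intrinsics"]@d["extrinsics"][:3]
PT,PS=P("top"),P("scene")
ct=lambda p:(np.array(p)+.5)*.375-.5+[205,160]
cs=lambda p:(np.array(p)+.5)*.35-.5+[170,160]
def tri(a,b):
    X=cv2.triangulatePoints(PT,PS,ct(a).reshape(2,1),cs(b).reshape(2,1)); return (X[:3]/X[3]).ravel()
def onplane(a,z,M=PT,f=ct):
    u,v=f(a); A=np.array([M[0]-u*M[2],M[1]-v*M[2]]); return np.linalg.solve(A[:,:2],-(A[:,2]*z+A[:,3]))
def proj(M,X): q=M@np.append(X,1); return q[:2]/q[2]
E
python3 - <<'E'
from h import *
pts={"trTL":((66,43),(497,595),.018),"trTR":((214,63),(385,458),.018),"trBR":((177,310),(620,332),.018),"trBL":((27,290),(740,440),.018),
"sp_h":((682,212),(200,105),.035),"sp_b":((467,255),(362,186),.028),"sp_hf":((577,232),(277,145),.035),
"br_h":((640,150),(172,148),.036),"br_b":((455,155),(283,235),.035),
"han_l":((533,365),(400,104),.048),"han_r":((640,350),(323,68),.048),
"fRL":((360,82),(292,312),.04),"fRR":((708,32),(45,158),.04),"fFR":((750,297),(222,52),.04),"fFL":((402,350),(475,182),.04),
"jar":((458,383),(463,110),.075)}
for k,(a,b,z) in pts.items():
    print(k,np.round(tri(a,b),4),"top@z",np.round(onplane(a,z),4),"scene@z",np.round(onplane(b,z,PS,cs),4))
print({k:np.round(onplane(p,.004),4).tolist() for k,p in dict(longT=(95,58),longB=(62,285),shT=(170,85),shB=(143,277)).items()})
d=np.load("wrist0.npz")["T_tool_cam"];print(np.round(d,3))
E
```

```text
trTL [0.7573 0.3026 0.012 ] top@z [0.7572 0.3004] scene@z [0.7581 0.3073]
trTR [0.7355 0.1408 0.0121] top@z [0.7359 0.1388] scene@z [0.7358 0.1474]
trBR [0.4659 0.1776 0.0131] top@z [0.4669 0.1757] scene@z [0.4676 0.1829]
trBL [0.4873 0.3382 0.0166] top@z [0.4877 0.3373] scene@z [0.4875 0.3397]
sp_h [ 0.5729 -0.3651  0.0343] top@z [ 0.5738 -0.3657] scene@z [ 0.5721 -0.3623]
sp_b [ 0.5257 -0.1343  0.0328] top@z [ 0.527  -0.1356] scene@z [ 0.5205 -0.1367]
sp_hf [ 0.5506 -0.2521  0.0316] top@z [ 0.5518 -0.2529] scene@z [ 0.5509 -0.2456]
br_h [ 0.6402 -0.3214  0.0322] top@z [ 0.6404 -0.3212] scene@z [ 0.6416 -0.3158]
br_b [ 0.6349 -0.1231  0.0343] top@z [ 0.6341 -0.1224] scene@z [ 0.6366 -0.1239]
han_l [ 0.4092 -0.2029  0.0466] top@z [ 0.4098 -0.2033] scene@z [ 0.4096 -0.2004]
han_r [ 0.4263 -0.3175  0.0435] top@z [ 0.426  -0.3165] scene@z [ 0.4306 -0.3128]
fRL [ 0.7089 -0.0189  0.0532] top@z [ 0.7121 -0.02  ] scene@z [ 0.6999 -0.0276]
fRR [ 0.7639 -0.392   0.0422] top@z [ 0.7685 -0.3954] scene@z [ 0.7571 -0.3864]
fFR [ 0.4841 -0.4392  0.0294] top@z [ 0.4828 -0.4358] scene@z [ 0.494  -0.4275]
fFL [ 0.4243 -0.0651  0.0262] top@z [ 0.425  -0.0654] scene@z [ 0.4349 -0.0518]
jar [ 0.3903 -0.1214  0.0746] top@z [ 0.3909 -0.122 ] scene@z [ 0.3896 -0.1196]
{'longT': [0.7434, 0.2705], 'longB': [0.4939, 0.3021], 'shT': [0.7138, 0.1878], 'shB': [0.503, 0.2143]}
[[-0.    -0.957 -0.289  0.079]
 [ 1.    -0.    -0.001 -0.001]
 [ 0.001 -0.289  0.957 -0.162]
 [ 0.     0.     0.     1.   ]]
```

Measurements agree with the given sizes: spatula 0.236 m, brush 0.198 m, compartments 0.251 m long and 86 mm apart, handle z about 0.046. Next I'll plan the first moves.

```bash
cat >> h.py <<'E'
from scipy.spatial.transform import Rotation as Ro
def Rd(yaw):
    c,s=np.cos(np.radians(yaw)),np.sin(np.radians(yaw)); return np.array([[c,s,0],[s,-c,0],[0,0,-1.]])
def plan(*tg,p0=None,R0=None):
    s=read_state(); p=s["position"] if p0 is None else np.array(p0); R=s["tcp_rot"] if R0 is None else R0
    print("t",round(s["time_s"],2),"pos",s["position"].round(4),"op",round(s["opening"],3),"F",s["force"].round(1),"gf",round(s["grasp_force"],1),"q",s["joint_positions"].round(1))
    for x,y,z,yaw in tg:
        Rt=Rd(yaw); print((x,y,z,yaw),"->",np.round(np.degrees(Ro.from_matrix(R.T@Rt).as_rotvec())/5,2),np.round(R.T@(np.array([x,y,z])-p)/.03,2))
E
python3 - <<'E'
from h import *
plan((.5,.2,.24,130),(.553,-.267,.15,101.5))
E
```

```text
t 0.15 pos [0.1908 0.5946 0.2218] op 1.001 F [0.3 0.1 0.7] gf 0.0 q [ 62.   30.3  82.1  -0.   67.7 -10.2]
(0.5, 0.2, 0.24, 130) -> [-0.02  0.    6.44] [-13.83  -9.37  -0.6 ]
(0.553, -0.267, 0.15, 101.5) -> [-2.000e-02  1.000e-02  1.214e+01] [-20.28 -23.65   2.43]
```

Emit:
send_rows(commands=[[0,0,6.4,-13.8,-9.4,-0.6,0.55],[0,0,6.4,-13.8,-9.4,-0.6,0.55],[0,0,6.4,-13.8,-9.4,-0.6,0.55],[0,0,6.4,-13.8,-9.4,-0.6,0.55],[0,0,6.4,-13.8,-9.4,-0.6,0.55],[0,0,6.4,-13.8,-9.4,-0.6,0.55],[0,0,6.4,-13.8,-9.4,-0.6,0.55],[0,0,6.4,-13.8,-9.4,-0.6,0.55],[0,0,6.4,-13.8,-9.4,-0.6,0.55],[0,0,6.4,-13.8,-9.4,-0.6,0.55],[0,0,6.4,-13.8,-9.4,-0.6,0.55],[0,0,6.4,-13.8,-9.4,-0.6,0.55],[0,0,12.1,-20.3,-23.6,0,0.55],[0,0,12.1,-20.3,-23.6,0,0.55],[0,0,12.1,-20.3,-23.6,0,0.55],[0,0,12.1,-20.3,-23.6,0,0.55],[0,0,12.1,-20.3,-23.6,0,0.55],[0,0,12.1,-20.3,-23.6,0,0.55],[0,0,12.1,-20.3,-23.6,0,0.55],[0,0,12.1,-20.3,-23.6,0,0.55]])

```text
time_s: 1.82
position: [0.5377, -0.1318, 0.2275]
tcp_rot: [[-0.202, 0.979, -0.0], [0.979, 0.202, 0.0], [0.0, -0.0, -1.0]]
force: [1.6, 0.4, 0.4]
opening: 0.554
grasp_force: 0.0
```

```bash
python3 - <<'E'
from h import *
plan((.553,-.267,.16,101.5))
E
```

```text
t 1.82 pos [ 0.5377 -0.1318  0.2275] op 0.554 F [1.6 0.4 0.4] gf 0.0 q [-25.3  24.4  92.1   0.   63.6 -37. ]
(0.553, -0.267, 0.16, 101.5) -> [-0.   -0.    0.04] [-4.52 -0.41  2.25]
```

Emit:
send_rows(commands=[[0,0,0,-4.52,-0.41,2.25,0.55],[0,0,0,-4.52,-0.41,2.25,0.55],[0,0,0,-4.52,-0.41,2.25,0.55],[0,0,0,-4.52,-0.41,2.25,0.55],[0,0,0,-4.52,-0.41,2.25,0.55],[0,0,0,-4.52,-0.41,2.25,0.55],[0,0,0,-4.52,-0.41,2.25,0.55]])

```text
time_s: 2.4
position: [0.5531, -0.2643, 0.1601]
tcp_rot: [[-0.202, 0.979, -0.001], [0.979, 0.202, 0.001], [0.001, -0.001, -1.0]]
force: [-0.6, -0.4, 1.0]
opening: 0.547
grasp_force: 0.0
```

```bash
cat >> h.py <<'E'
def wshot(f):
    s=read_state(); d=optics.capture("wrist"); cv2.imwrite(f"pics/{f}.png",d["image"])
    np.savez(f"{f}.npz",p=s["position"],R=s["tcp_rot"],T=d["T_tool_cam"],K=d["intrinsics"])
def wproj(f,X):  # world -> wrist pixels
    d=np.load(f"{f}.npz"); Xt=d["R"].T@(np.atleast_2d(X)-d["p"]).T; Xc=(np.linalg.inv(d["T"])@np.vstack([Xt,np.ones(Xt.shape[1])]))[:3]
    return cv2.fisheye.projectPoints(np.ascontiguousarray(Xc.T.reshape(-1,1,3)),np.zeros(3),np.zeros(3),d["K"],np.zeros(4))[0].reshape(-1,2)
def wray(f,uv):
    d=np.load(f"{f}.npz"); n=cv2.fisheye.undistortPoints(np.array(uv,float).reshape(-1,1,2),d["K"],np.zeros(4)).reshape(-1,2)
    r=(d["R"]@d["T"][:3,:3]@np.c_[n,np.ones(len(n))].T).T; return d["p"]+d["R"]@d["T"][:3,3],r
def wplane(f,uv,z):
    c,r=wray(f,uv); return c+r*((z-c[2])/r[:,2:])
E
python3 - <<'E'
from h import *
plan((.553,-.267,.03,101.5)); wshot("w1")
im=cv2.imread("pics/w1.png")
for p in wproj("w1",[(.5729,-.3651,.044),(.5257,-.1343,.029),(.6402,-.3214,.046),(.6349,-.1231,.036),(.4178,-.26,.048)]): cv2.circle(im,tuple(int(v) for v in p),3,(0,0,255),1);print(p.round(0))
cv2.imwrite("pics/w1m.png",im)
E
```

```text
t 2.4 pos [ 0.5531 -0.2643  0.1601] op 0.547 F [-0.6 -0.4  1. ] gf 0.0 q [-36.   33.6  87.2   0.   59.3 -47.7]
(0.553, -0.267, 0.03, 101.5) -> [-0.01 -0.02  0.04] [-0.1  -0.02  4.34]
[321. 346.]
[322.  63.]
[409. 317.]
[460.  83.]
[158. 197.]
```

View pics/w1m.png

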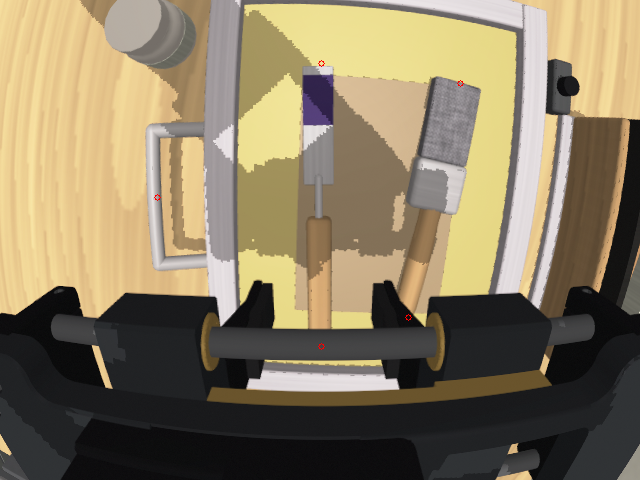

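The wrist view confirms the poses. The blade tip is at (318,66), 3 px from the prediction, the handle front is at (319,217) and the bristle end is at (457,82). Next I'll refine the measurements and descend.

```bash
python3 - <<'E'
from h import *
print("sp tip,blade root,handle front",wplane("w1",[(318,66)],.029).round(4),wplane("w1",[(319,217)],.040).round(4))
print("br end, ferrule-handle",wplane("w1",[(457,82)],.038).round(4),wplane("w1",[(431,209)],.040).round(4))
print("bar ends",wplane("w1",[(151,128),(160,265)],.048).round(4))
E
```

```text
sp tip,blade root,handle front [[ 0.5232 -0.137   0.029 ]] [[ 0.5479 -0.2528  0.04  ]]
br end, ferrule-handle [[ 0.6313 -0.1236  0.038 ]] [[ 0.6338 -0.2278  0.04  ]]
bar ends [[ 0.4042 -0.2059  0.048 ]
 [ 0.4241 -0.3175  0.048 ]]
```

Emit:
send_rows(commands=[[0,0,0,-0.1,-0.05,3.7,0.55],[0,0,0,-0.1,-0.05,3.7,0.55],[0,0,0,-0.1,-0.05,3.7,0.55],[0,0,0,-0.1,-0.05,3.7,0.55],[0,0,0,-0.1,-0.05,4.0,0.55],[0,0,0,-0.1,-0.05,4.2,0.55],[0,0,0,-0.1,-0.05,4.3,0.55],[0,0,0,-0.1,-0.05,4.3,0.55],[0,0,0,-0.1,-0.05,4.3,0.55]])

```text
time_s: 3.2
position: [0.5535, -0.2687, 0.0326]
tcp_rot: [[-0.203, 0.979, 0.002], [0.979, 0.203, -0.001], [-0.002, 0.002, -1.0]]
force: [0.2, 0.0, -0.1]
opening: 0.549
grasp_force: 0.0
```

Emit:
send_rows(commands=[[0,0,0,0,0,0.08,0.55],[0,0,0,0,0,0.08,0.55],[0,0,0,0,0,0.08,0],[0,0,0,0,0,0.08,0],[0,0,0,0,0,0.08,0],[0,0,0,0,0,0.08,0],[0,0,0,0,0,0.08,0],[0,0,0,0,0,0.08,0],[0,0,0,0,0,0.08,0],[0,0,0,0,0,0.08,0],[0,0,0,0,0,0.08,0]])

```text
time_s: 4.12
position: [0.5525, -0.2683, 0.0289]
tcp_rot: [[-0.203, 0.979, -0.0], [0.979, 0.203, 0.0], [0.0, -0.0, -1.0]]
force: [-1.4, -0.8, 0.3]
opening: 0.23
grasp_force: 30.0
```

```bash
python3 - <<'E'
from h import *
plan((.553,-.267,.18,101.5))
E
```

```text
t 4.12 pos [ 0.5525 -0.2683  0.0289] op 0.23 F [-1.4 -0.8  0.3] gf 30.0 q [-36.3  44.4  91.2  -0.   44.4 -48. ]
(0.553, -0.267, 0.18, 101.5) -> [-0.   -0.    0.04] [ 0.04  0.02 -5.04]
```

```bash
python3 - <<'E'
from h import *
plan((.553,-.267,.16,101.5),(.6361,.2841,.16,172.7))
E
```

```text
t 4.12 pos [ 0.5525 -0.2683  0.0289] op 0.23 F [-1.4 -0.8  0.3] gf 30.0 q [-36.3  44.4  91.2  -0.   44.4 -48. ]
(0.553, -0.267, 0.16, 101.5) -> [-0.   -0.    0.04] [ 0.04  0.02 -4.37]
(0.6361, 0.2841, 0.16, 172.7) -> [ -0.   -0.  -14.2] [17.47  6.46 -4.37]
```

Emit:
send_rows(commands=[[0,0,0,0,0,-1,0],[0,0,0,0,0,-2,0],[0,0,0,0,0,-3,0],[0,0,0,0,0,-4,0],[0,0,0,0,0,-4.4,0],[0,0,0,0,0,-4.4,0]])

```text
time_s: 4.62
position: [0.5549, -0.2697, 0.1647]
tcp_rot: [[-0.203, 0.979, 0.007], [0.979, 0.203, -0.005], [-0.006, 0.006, -1.0]]
force: [0.5, -0.4, -1.1]
opening: 0.227
grasp_force: 30.0
```

Emit:
send_rows(commands=[[0,0,-14.2,17.5,6.5,0,0],[0,0,-14.2,17.5,6.5,0,0],[0,0,-14.2,17.5,6.5,0,0],[0,0,-14.2,17.5,6.5,0,0],[0,0,-14.2,17.5,6.5,0,0],[0,0,-14.2,17.5,6.5,0,0],[0,0,-14.2,17.5,6.5,0,0],[0,0,-14.2,17.5,6.5,0,0],[0,0,-14.2,17.5,6.5,0,0],[0,0,-14.2,17.5,6.5,0,0],[0,0,-14.2,17.5,6.5,0,0],[0,0,-14.2,17.5,6.5,0,0],[0,0,-14.2,17.5,6.5,0,0],[0,0,-14.2,17.5,6.5,0,0],[0,0,-14.2,17.5,6.5,0,0],[0,0,-14.2,17.5,6.5,0,0],[0,0,-14.2,17.5,6.5,0,0],[0,0,-14.2,17.5,6.5,0,0]])

```text
time_s: 6.12
position: [0.6367, 0.2836, 0.1599]
tcp_rot: [[-0.992, 0.129, -0.002], [0.129, 0.992, -0.001], [0.002, -0.001, -1.0]]
force: [-0.2, -0.1, -1.2]
opening: 0.225
grasp_force: 30.0
```

```bash
python3 - <<'E'
from h import *
plan((.6361,.2841,.012,172.7)); wshot("w2")
im=cv2.imread("pics/w2.png")
ax=np.array([.992,-.127,0]);c=np.array([.6187,.2863,.018]);n=np.array([.127,.992,0])
c2=np.array([.6084,.2010,.018])
X=[c+a*.126*ax+b*.018*n for a in(-1,1) for b in(-1,1)]+[c2+a*.107*ax+b*.028*n for a in(-1,1) for b in(-1,1)]
for p in wproj("w2",X): cv2.circle(im,tuple(int(v) for v in p),3,(0,0,255),1);print(p.round(0))
cv2.imwrite("pics/w2m.png",im)
E
```

```text
t 6.12 pos [0.6367 0.2836 0.1599] op 0.225 F [-0.2 -0.1 -1.2] gf 30.0 q [ 14.9  39.7  73.9  -0.   66.5 -67.7]
(0.6361, 0.2841, 0.012, 172.7) -> [-0.01 -0.02 -0.02] [0.01 0.02 4.93]
[302.  54.]
[347.  54.]
[306. 337.]
[344. 337.]
[189.  84.]
[253.  79.]
[206. 318.]
[263. 320.]
```

View pics/w2m.png

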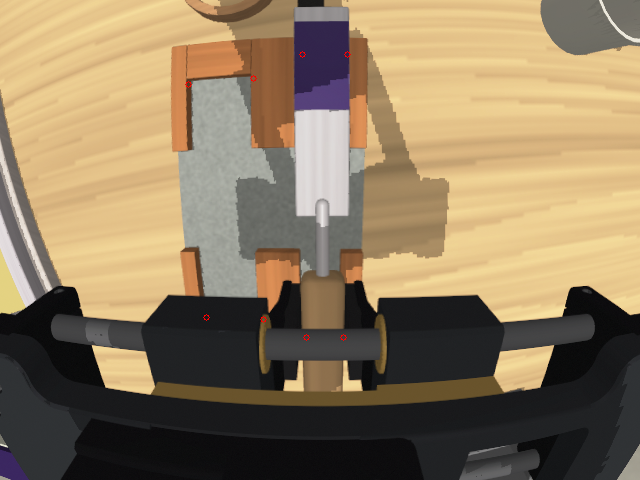

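The wrist view shows the spatula hanging level above the tray, with its axis at column 322. The long compartment's walls at the far trough edge are at (300,250) and (341,249), and the near right wall corner is at (350,148). I'll compare these with the top-view estimate.

```bash
python3 - <<'E'
from h import *
q=wplane("w2",[(300,250),(341,249),(350,148),(172,46),(367,38),(254,75),(189,79)],.018)
c=np.array([.6187,.2863,.018]);ax=np.array([.992,-.127,0]);n=np.array([.127,.992,0])
for a in q: print(a.round(4),"slot_long xy",((a-c)@ax).round(4),((a-c)@n).round(4))
print("spatula blade root/hf underside axis",wplane("w2",[(322,212),(322,20),(323,275)],.16).round(4))
E
```

```text
[0.6545 0.26   0.018 ] slot_long xy 0.0388 -0.0216
[0.6581 0.2951 0.018 ] slot_long xy 0.038 0.0138
[0.5736 0.3126 0.018 ] slot_long xy -0.048 0.0204
[0.461  0.1758 0.018 ] slot_long xy -0.1424 -0.1297
[0.4838 0.338  0.018 ] slot_long xy -0.1404 0.0342
[0.5026 0.2433 0.018 ] slot_long xy -0.1097 -0.0574
[0.4943 0.1878 0.018 ] slot_long xy -0.1109 -0.1136
spatula blade root/hf underside axis [[0.5934 0.2876 0.16  ]
 [0.5082 0.2987 0.16  ]
 [0.6234 0.2841 0.16  ]]
```

```bash
python3 - <<'E'
from h import *
plan((.6333,.2842,.05,172.3),(.6333,.2842,.010,172.3))
E
```

```text
t 6.17 pos [0.637  0.2835 0.1602] op 0.227 F [ 0.6  0.9 -0.6] gf 30.0 q [ 14.8  39.7  73.9  -0.   66.5 -67.7]
(0.6333, 0.2842, 0.05, 172.3) -> [-0.01 -0.02  0.06] [0.12 0.01 3.67]
(0.6333, 0.2842, 0.01, 172.3) -> [-0.01 -0.02  0.06] [0.12 0.01 5.01]
```

Emit:
send_rows(commands=[[0,0,0.06,0.12,0,1,0],[0,0,0.06,0.12,0,2,0],[0,0,0.06,0.12,0,3,0],[0,0,0.06,0.12,0,3.7,0],[0,0,0.06,0.12,0,4.0,0],[0,0,0.06,0.12,0,4.3,0],[0,0,0.06,0.12,0,4.6,0],[0,0,0.06,0.12,0,4.8,0],[0,0,0.06,0.12,0,4.95,0],[0,0,0.06,0.12,0,5.0,0],[0,0,0.06,0.12,0,5.0,0],[0,0,0.06,0.12,0,5.0,0]])

```text
time_s: 7.17
position: [0.6341, 0.286, 0.0116]
tcp_rot: [[-0.991, 0.132, 0.001], [0.132, 0.991, 0.0], [-0.001, 0.001, -1.0]]
force: [-1.0, 0.0, -0.2]
opening: 0.226
grasp_force: 30.0
```

Emit:
send_rows(commands=[[0,0,0,0,-0.02,0.06,0],[0,0,0,0,-0.02,0.06,0],[0,0,0,0,-0.02,0.06,0.3],[0,0,0,0,-0.02,0.06,0.45],[0,0,0,0,-0.02,0.06,0.45],[0,0,0,0,-0.02,0.06,0.45],[0,0,0,0,-0.02,0.06,0.45],[0,0,0,0,-0.02,-0.5,0.45],[0,0,0,0,-0.02,-1.5,0.45],[0,0,0,0,-0.02,-2.5,0.5],[0,0,0,0,-0.02,-3.5,0.5],[0,0,0,0,-0.02,-4.5,0.55],[0,0,0,0,-0.02,-5,0.55],[0,0,0,0,-0.02,-5,0.55]])

```text
time_s: 8.33
position: [0.6365, 0.2861, 0.1662]
tcp_rot: [[-0.991, 0.132, 0.01], [0.132, 0.991, 0.003], [-0.009, 0.004, -1.0]]
force: [1.0, -0.4, 0.8]
opening: 0.542
grasp_force: 0.0
```

```bash
python3 - <<'E'
from h import *
plan((.637,-.238,.16,91.5)); wshot("w3")
d=optics.capture("top")["image"]
w=cv2.imread("pics/w3.png")
out=np.zeros((480,800,3),np.uint8); out[:, :480]=cv2.resize(w,(480,360)) .repeat(1,0)[:360] if 0 else cv2.resize(w[:360,80:560],(480,360)).__class__ and np.pad(cv2.resize(w[:360,80:560],(480,360)),((0,120),(0,0),(0,0)))
out[:400,480:]=cv2.resize(d[170:280,205:293],(320,400),interpolation=cv2.INTER_CUBIC)
cv2.imwrite("pics/c3.png",out)
E
```

```text
t 8.33 pos [0.6365 0.2861 0.1662] op 0.542 F [ 1.  -0.4  0.8] gf 0.0 q [ 15.   39.1  74.1   0.   66.3 -67.4]
(0.637, -0.238, 0.16, 91.5) -> [ 0.11  0.06 16.18] [ -2.32 -17.32   0.16]
```

View pics/c3.png

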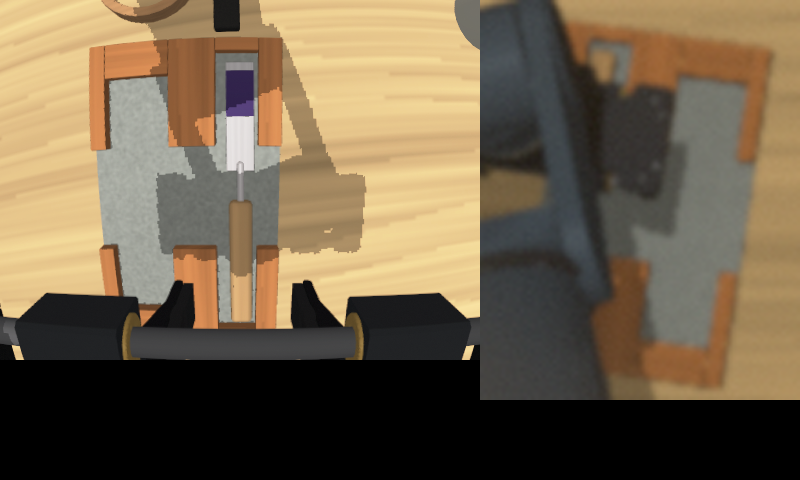

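The spatula lies centred in the long compartment, with the blade tip at (239,62) and the end wall at (235,52). Next is the brush.

Emit:
send_rows(commands=[[0.1,0,16.2,-2.3,-17.3,0.1,0.55],[0.1,0,16.2,-2.3,-17.3,0.1,0.55],[0.1,0,16.2,-2.3,-17.3,0.1,0.55],[0.1,0,16.2,-2.3,-17.3,0.1,0.55],[0.1,0,16.2,-2.3,-17.3,0.1,0.55],[0.1,0,16.2,-2.3,-17.3,0.1,0.55],[0.1,0,16.2,-2.3,-17.3,0.1,0.55],[0.1,0,16.2,-2.3,-17.3,0.1,0.55],[0.1,0,16.2,-2.3,-17.3,0.1,0.55],[0.1,0,16.2,-2.3,-17.3,0.1,0.55],[0.1,0,16.2,-2.3,-17.3,0.1,0.55],[0.1,0,16.2,-2.3,-17.3,0.1,0.55],[0.1,0,16.2,-2.3,-17.3,0.1,0.55],[0.1,0,16.2,-2.3,-17.3,0.1,0.55],[0.1,0,16.2,-2.3,-17.3,0.1,0.55],[0.1,0,16.2,-2.3,-17.3,0.1,0.55]])

```text
time_s: 9.77
position: [0.6319, -0.237, 0.1557]
tcp_rot: [[-0.024, 1.0, -0.01], [1.0, 0.024, -0.002], [-0.002, -0.01, -1.0]]
force: [0.5, 0.0, -0.6]
opening: 0.551
grasp_force: 0.0
```

```bash
python3 - <<'E'
from h import *
plan((.6355,-.2385,.05,91.5),(.6355,-.2385,.029,91.5))
E
```

```text
t 9.77 pos [ 0.6319 -0.237   0.1557] op 0.551 F [ 0.5  0.  -0.6] gf 0.0 q [-29.8  38.4  77.4  -0.4  64.5 -31. ]
(0.6355, -0.2385, 0.05, 91.5) -> [-0.11  0.02 -0.02] [-0.04  0.15  3.52]
(0.6355, -0.2385, 0.029, 91.5) -> [-0.11  0.02 -0.02] [-0.04  0.16  4.22]
```

Emit:
send_rows(commands=[[-0.11,0,0,-0.04,0.15,1,0.55],[-0.11,0,0,-0.04,0.15,2,0.55],[-0.11,0,0,-0.04,0.15,3,0.55],[-0.11,0,0,-0.04,0.15,3.6,0.55],[-0.11,0,0,-0.04,0.15,3.9,0.55],[-0.11,0,0,-0.04,0.15,4.1,0.55],[-0.11,0,0,-0.04,0.15,4.2,0.55],[-0.11,0,0,-0.04,0.15,4.2,0.55],[-0.11,0,0,-0.04,0.15,4.2,0.55],[-0.11,0,0,-0.04,0.15,4.2,0],[-0.11,0,0,-0.04,0.15,4.2,0],[-0.11,0,0,-0.04,0.15,4.2,0],[-0.11,0,0,-0.04,0.15,4.2,0],[-0.11,0,0,-0.04,0.15,4.2,0],[-0.11,0,0,-0.04,0.15,4.2,0],[-0.11,0,0,-0.04,0.15,4.2,0],[-0.11,0,0,-0.04,0.15,4.2,0],[-0.11,0,0,-0.04,0.15,4.2,0]])

```text
time_s: 11.27
position: [0.6369, -0.2403, 0.0321]
tcp_rot: [[-0.024, 1.0, 0.003], [1.0, 0.024, -0.005], [-0.005, 0.003, -1.0]]
force: [-1.6, 0.4, 2.3]
opening: 0.21
grasp_force: 30.0
```

```bash
python3 - <<'E'
from h import *
plan((.62,.20,.16,172.3))
E
```

```text
t 11.27 pos [ 0.6369 -0.2403  0.0321] op 0.21 F [-1.6  0.4  2.3] gf 30.0 q [-30.   47.6  80.9  -0.2  51.2 -31.2]
(0.62, 0.2, 0.16, 172.3) -> [-1.000e-02  8.000e-02 -1.618e+01] [14.66 -0.19 -4.34]
```

Emit:
send_rows(commands=[[0,0,0,0,0,-0.5,0],[0,0,0,0,0,-1.2,0],[0,0,0,0,0,-2,0],[0,0,0,0,0,-3,0],[0,0,0,0,0,-4,0],[0,0,0,0,0,-4.4,0],[0,0,-16.2,14.7,-0.2,-4.4,0],[0,0,-16.2,14.7,-0.2,-4.4,0],[0,0,-16.2,14.7,-0.2,-4.4,0],[0,0,-16.2,14.7,-0.2,-4.4,0],[0,0,-16.2,14.7,-0.2,-4.4,0],[0,0,-16.2,14.7,-0.2,-4.4,0],[0,0,-16.2,14.7,-0.2,-4.4,0],[0,0,-16.2,14.7,-0.2,-4.4,0],[0,0,-16.2,14.7,-0.2,-4.4,0],[0,0,-16.2,14.7,-0.2,-4.4,0],[0,0,-16.2,14.7,-0.2,-4.4,0],[0,0,-16.2,14.7,-0.2,-4.4,0],[0,0,-16.2,14.7,-0.2,-4.4,0],[0,0,-16.2,14.7,-0.2,-4.4,0]])

```text
time_s: 12.93
position: [0.6192, 0.2014, 0.1605]
tcp_rot: [[-0.991, 0.133, 0.002], [0.133, 0.991, -0.006], [-0.003, -0.005, -1.0]]
force: [-0.9, -0.6, -0.6]
opening: 0.21
grasp_force: 30.0
```

```bash
python3 - <<'E'
from h import *
plan((.62,.20,.16,172.3)); wshot("w4")
im=cv2.imread("pics/w4.png")
ax=np.array([.991,-.134,0]);c=np.array([.6056,.2023,.018]);n=np.array([.134,.991,0])
for p in wproj("w4",[c+a*.107*ax+b*.028*n for a in(-1,1) for b in(-1,1)]): cv2.circle(im,tuple(int(v) for v in p),3,(0,0,255),1);print(p.round(0))
cv2.imwrite("pics/w4m.png",im)
E
```

```text
t 12.93 pos [0.6192 0.2014 0.1605] op 0.21 F [-0.9 -0.6 -0.6] gf 30.0 q [  8.4  36.2  81.4  -0.4  62.3 -73.8]
(0.62, 0.2, 0.16, 172.3) -> [-0.06  0.03  0.01] [-0.03 -0.04  0.02]
[289.  81.]
[359.  81.]
[294. 323.]
[354. 323.]
```

View pics/w4m.png

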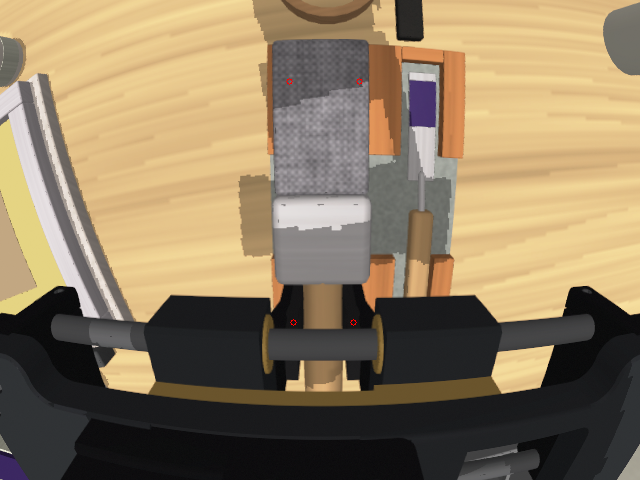

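```bash
python3 - <<'E'
from h import *
s=np.load("w4.npz");
for z in(.157,.165,.172):
    q=wplane("w4",[(320,41),(323,284)],z); print(z,(( q-s["p"])@s["R"]).round(4))
plan((.6056+.017,.2023-.0023,.05,172.3),(.6226,.2,.011,172.3))
E
```

```text
0.157 [[ 0.1202 -0.0025  0.0031]
 [ 0.0071 -0.0012  0.0035]]
0.165 [[ 0.1182 -0.0024 -0.0048]
 [ 0.0106 -0.0012 -0.0045]]
0.172 [[ 0.1165 -0.0024 -0.0118]
 [ 0.0137 -0.0012 -0.0116]]
t 12.98 pos [0.6195 0.2008 0.1607] op 0.208 F [-0.2 -0.2 -0.8] gf 30.0 q [  8.3  36.2  81.4  -0.4  62.3 -73.8]
(0.6226, 0.2, 0.05, 172.3) -> [-0.06  0.04  0.  ] [-0.09  0.01  3.69]
(0.6226, 0.2, 0.011, 172.3) -> [-0.06  0.04  0.  ] [-0.09  0.01  4.99]
```

Emit:
send_rows(commands=[[-0.06,0,0,-0.11,0.04,1,0],[-0.06,0,0,-0.11,0.04,2,0],[-0.06,0,0,-0.11,0.04,3,0],[-0.06,0,0,-0.11,0.04,3.7,0],[-0.06,0,0,-0.11,0.04,4.0,0],[-0.06,0,0,-0.11,0.04,4.3,0],[-0.06,0,0,-0.11,0.04,4.6,0],[-0.06,0,0,-0.11,0.04,4.8,0],[-0.06,0,0,-0.11,0.04,4.9,0],[-0.06,0,0,-0.11,0.04,4.9,0],[-0.06,0,0,-0.11,0.04,4.9,0]])

```text
time_s: 13.9
position: [0.6243, 0.2014, 0.0153]
tcp_rot: [[-0.991, 0.132, 0.006], [0.132, 0.991, 0.0], [-0.006, 0.001, -1.0]]
force: [-0.3, -0.3, -0.5]
opening: 0.209
grasp_force: 30.0
```

Emit:
send_rows(commands=[[0,0,0,0,0,0.07,0],[0,0,0,0,0,0.13,0],[0,0,0,0,0,0.13,0],[0,0,0,0,0,0.13,0]])

```text
time_s: 14.23
position: [0.6238, 0.2013, 0.0108]
tcp_rot: [[-0.991, 0.132, 0.005], [0.132, 0.991, 0.0], [-0.004, 0.001, -1.0]]
force: [-0.9, -0.0, -1.1]
opening: 0.21
grasp_force: 30.0
```

Emit:
send_rows(commands=[[0,0,0,0,0,0,0.3],[0,0,0,0,0,0,0.4],[0,0,0,0,0,0,0.4],[0,0,0,0,0,0,0.4],[0,0,0,0,0,0,0.4],[0,0,0,0,0,-0.5,0.4],[0,0,0,0,0,-1.5,0.4],[0,0,0,0,0,-2.5,0.4],[0,0,0,0,0,-3.5,0.4],[0,0,0,0,0,-4.5,0.4],[0,0,0,0,0,-5.5,0.4],[0,0,0,0,0,-5.5,0.4],[0,0,0,0,0,-5.5,0.4]])

```text
time_s: 15.32
position: [0.6245, 0.2015, 0.1783]
tcp_rot: [[-0.991, 0.132, 0.01], [0.132, 0.991, 0.001], [-0.009, 0.002, -1.0]]
force: [-0.1, -0.8, -0.5]
opening: 0.396
grasp_force: 0.0
```

```bash
python3 - <<'E'
from h import *
plan((.4165,-.26,.15,98.4)); wshot("w5")
E
```

```text
t 15.32 pos [0.6245 0.2015 0.1783] op 0.396 F [-0.1 -0.8 -0.5] gf 0.0 q [  8.2  35.2  80.2  -0.   64.1 -74.2]
(0.4165, -0.26, 0.15, 98.4) -> [ 0.09  0.08 14.8 ] [  4.85 -16.17   0.86]
```

View pics/w5.png

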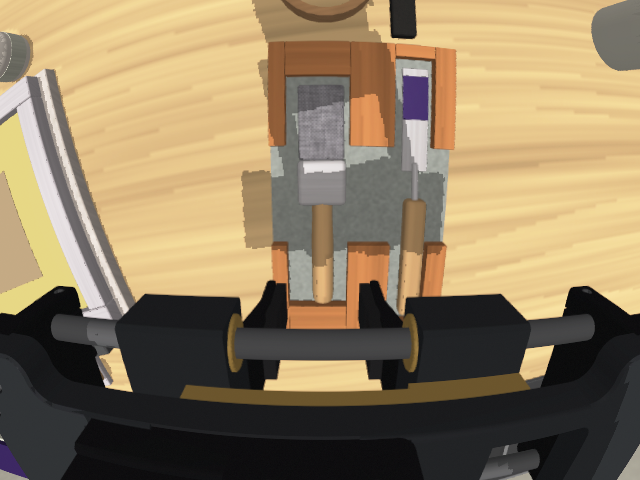

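Both tools lie in their compartments: the brush at rows 85–302 with its axis at column 322, the spatula at column 413. Next is the handle.

Emit:
send_rows(commands=[[0.0,0,14.8,4.9,-16.2,0.8,0.36],[0.0,0,14.8,4.9,-16.2,0.8,0.36],[0.0,0,14.8,4.9,-16.2,0.8,0.36],[0.0,0,14.8,4.9,-16.2,0.8,0.36],[0.0,0,14.8,4.9,-16.2,0.8,0.36],[0.0,0,14.8,4.9,-16.2,0.8,0.36],[0.0,0,14.8,4.9,-16.2,0.8,0.36],[0.0,0,14.8,4.9,-16.2,0.8,0.36],[0.0,0,14.8,4.9,-16.2,0.8,0.36],[0.0,0,14.8,4.9,-16.2,0.8,0.36],[0.0,0,14.8,4.9,-16.2,0.8,0.36],[0.0,0,14.8,4.9,-16.2,0.8,0.36],[0.0,0,14.8,4.9,-16.2,0.8,0.36],[0.0,0,14.8,4.9,-16.2,0.8,0.36],[0.0,0,14.8,4.9,-16.2,0.8,0.36],[0.0,0,14.8,4.9,-16.2,0.8,0.36]])

```text
time_s: 16.7
position: [0.4129, -0.2591, 0.1499]
tcp_rot: [[-0.147, 0.989, 0.003], [0.989, 0.147, 0.003], [0.002, 0.003, -1.0]]
force: [-1.4, 0.2, 0.4]
opening: 0.356
grasp_force: 0.0
```

```bash
python3 - <<'E'
from h import *
plan((.4165,-.26,.07,98.4),(.4165,-.26,.029,98.4))
E
```

```text
t 16.7 pos [ 0.4129 -0.2591  0.1499] op 0.356 F [-1.4  0.2  0.4] gf 0.0 q [-45.4  26.1 105.8   0.3  48.1 -54. ]
(0.4165, -0.26, 0.07, 98.4) -> [ 0.03 -0.02  0.01] [-0.05  0.11  2.67]
(0.4165, -0.26, 0.029, 98.4) -> [ 0.03 -0.02  0.01] [-0.06  0.1   4.03]
```

Emit:
send_rows(commands=[[0,0,0,-0.05,0.1,1,0.36],[0,0,0,-0.05,0.1,2,0.36],[0,0,0,-0.05,0.1,2.6,0.36],[0,0,0,-0.05,0.1,3.0,0.36],[0,0,0,-0.05,0.1,3.3,0.36],[0,0,0,-0.05,0.1,3.6,0.36],[0,0,0,-0.05,0.1,3.9,0.36],[0,0,0,-0.05,0.1,4.0,0.36],[0,0,0,-0.05,0.1,4.0,0.36],[0,0,0,-0.05,0.1,4.0,0.36]])

```text
time_s: 17.53
position: [0.4171, -0.2621, 0.0309]
tcp_rot: [[-0.146, 0.989, 0.005], [0.989, 0.146, -0.0], [-0.001, 0.005, -1.0]]
force: [-0.0, -0.1, 0.3]
opening: 0.358
grasp_force: 0.0
```

Emit:
send_rows(commands=[[0,0,0,0,0,0.05,0],[0,0,0,0,0,0.05,0],[0,0,0,0,0,0.05,0],[0,0,0,0,0,0.05,0],[0,0,0,0,0,0.05,0],[0,0,0,0,0,0.05,0],[0,0,0,0,0,0.05,0],[0,0,0,0,0,0.05,0]])

```text
time_s: 18.2
position: [0.4147, -0.2625, 0.0295]
tcp_rot: [[-0.148, 0.989, 0.001], [0.989, 0.148, 0.0], [0.0, 0.001, -1.0]]
force: [-8.2, -4.6, 2.5]
opening: 0.128
grasp_force: 30.0
```

Emit:
send_rows(commands=[[0,0,0,0,-0.05,-0.2,0],[0,0,0,0,0,-0.5,0],[0,0,0,0,0.05,-0.93,0],[0,0,0,0,0.1,-1.2,0],[0,0,0,0,0.17,-1.5,0],[0,0,0,0,0.25,-1.84,0],[0,0,0,0,0.33,-2.15,0],[0,0,0,0,0.43,-2.45,0],[0,0,0,0,0.53,-2.73,0],[0,0,0,0,0.65,-3.03,0],[0,0,0,0,0.77,-3.32,0],[0,0,0,0,0.91,-3.6,0],[0,0,0,0,0.91,-3.6,0],[0,0,0,0,0.91,-3.6,0]])

```text
time_s: 19.37
position: [0.4426, -0.2582, 0.1379]
tcp_rot: [[-0.147, 0.989, 0.003], [0.989, 0.147, -0.001], [-0.001, 0.003, -1.0]]
force: [-4.4, -3.6, -0.9]
opening: 0.128
grasp_force: 30.0
```

Emit:
send_rows(commands=[[0,0,0,0,0.12,-0.28,0],[0,0,0,0,0.27,-0.56,0],[0,0,0,0,0.42,-0.83,0],[0,0,0,0,0.58,-1.1,0],[0,0,0,0,0.75,-1.36,0],[0,0,0,0,0.93,-1.61,0],[0,0,0,0,1.11,-1.86,0],[0,0,0,0,1.3,-2.1,0],[0,0,0,0,1.5,-2.35,0],[0,0,0,0,1.7,-2.59,0],[0,0,0,0,1.91,-2.82,0],[0,0,0,0,2.13,-3.04,0],[0,0,0,0,2.13,-3.04,0],[0,0,0,0,2.13,-3.04,0],[0,0,0,0,2.13,-3.04,0],[0,0,0,0,2.13,-3.04,0],[0,0,0,0,2.13,-3.04,0],[0,0,0,0,2.13,-3.04,0]])

```text
time_s: 20.87
position: [0.5035, -0.2485, 0.2295]
tcp_rot: [[-0.147, 0.989, -0.002], [0.989, 0.147, 0.0], [0.001, -0.002, -1.0]]
force: [-8.6, -3.1, 5.6]
opening: 0.131
grasp_force: 30.0
```

```bash
python3 - <<'E'
from h import *
plan((.5,-.26,.22,98.4))
d=optics.capture("scene")["image"]
cv2.imwrite("pics/s6.png",cv2.resize(d[130:370,150:470],(800,600),interpolation=cv2.INTER_CUBIC))
E
```

```text
t 20.87 pos [ 0.5035 -0.2485  0.2295] op 0.131 F [-8.6 -3.1  5.6] gf 30.0 q [-37.6  24.9  90.8  -0.   64.4 -46.1]
(0.5, -0.26, 0.22, 98.4) -> [-0.02 -0.01  0.01] [-0.36 -0.17  0.32]
```

View pics/s6.png

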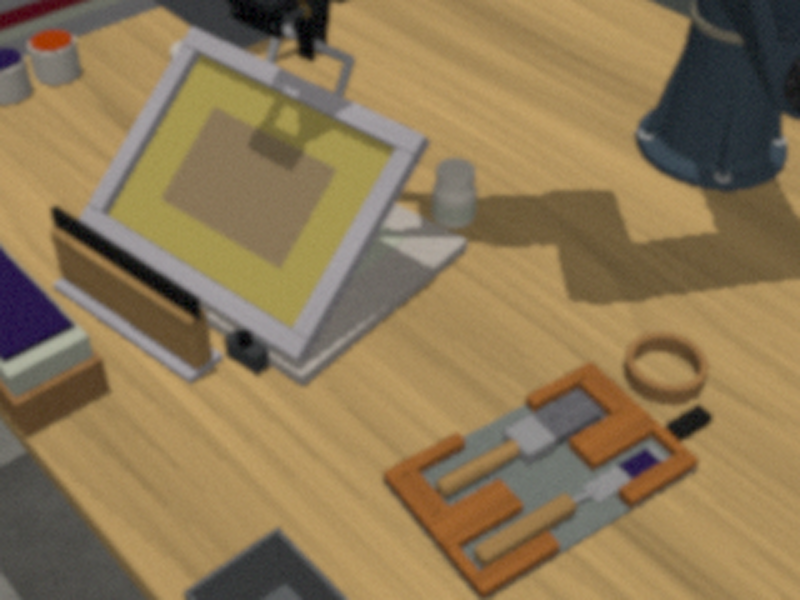

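The screen is up at about 40° (handle risen 0.200 m, gripped at around (300,45)), and both tools are in the tray at (520,440) and (570,500). I'll let it settle, then hand in.

Emit:
send_rows(commands=[[0,0,0,0,0,0,0],[0,0,0,0,0,0,0],[0,0,0,0,0,0,0],[0,0,0,0,0,0,0],[0,0,0,0,0,0,0],[0,0,0,0,0,0,0]])

```text
time_s: 21.42
position: [0.5035, -0.2484, 0.2294]
tcp_rot: [[-0.147, 0.989, -0.002], [0.989, 0.147, 0.0], [0.001, -0.002, -1.0]]
force: [-8.1, -2.3, 4.8]
opening: 0.131
grasp_force: 30.0
```

```bash
python3 -c "
from rig import bot,read_state
s=read_state();print(s['position'],s['qvel'].round(2),s['grasp_force'])
print(bot.hand_in())"
```

```text
[ 0.50351165 -0.24843012  0.22944245] [-0.    0.07 -0.   -0.01 -0.01 -0.07] 29.994100034236908
the job is handed in; nothing more can be done
None
```

The spatula and brush lie in their own tray compartments, the screen is held steady by its handle at about 40° (from the 0.200 m handle rise), and the job is handed in at 21.4 s; no verdict was returned.

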